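# Unlock the microscope accessory case and present its shackle

### The arm

A 6-joint arm with a two-finger parallel gripper is mounted at the origin on the work surface. World frame = base frame: x ahead of the robot, y to its left, z up, the work surface at z = 0. Lengths are in mm, angles in rad, forces in N, time in s.
With the tool pointing down it reaches from about 350 to 975 mm from the base axis. Payload 7.1 kg.
Tool frame: the origin (TCP) lies at the very end of the fingers, on their centre line; the grasp point (between the pads) lies 19 mm behind it; z points along the fingers, y is the line along which they close (so a half turn about z gives the same grasp; the last joint's range is limited). The gripper opens to 88 mm and grips with 3 to 60 N. Pads are 20 mm wide; open, the fingers measure 115 mm over their backs; the gripper's body (75 mm by 178 mm) begins 61 mm behind the grasp point.
Start: joints at [-1.229, 0.423, 1.63, -0, 1.089, -0.019], TCP at [220.656, -584.736, 222.675] pointing down, gripper open.
Joint ranges: [-3, 3], [-0.9, 2.11], [0.09, 2.58], [-1.31, 4.45], [0.11, 2.69], [-2.54, 2.54]. Speed limits (rad/s): [2.39, 2.39, 3.01, 3.14, 3.14, 3.14].

### API

Orientations are given as a rotation vector (axis times angle).
In Python, from workcell import sensors, imaging, close_job gives the robot as it stands. The module is installed in compiled form; this text tells all that it offers.
- The arm moves only by the tool servo_tool, never from a script. Its argument "steps" is a list of rows, each a list of 3 entries, a list of its own where there are three numbers: the shift along the world's x, y, z in m, then the turn, a rotation vector about the world's x, y, z in degrees, then the opening, from -1 (shut) to 1 (fully open). A call has exactly 8 rows; each row shifts and turns the commanded pose from where the row before left it; what a row does not reach is not made up. A row lasts 1/12 s, in which the tool goes at most 41.7 mm and 7.16 degrees, less where a joint would pass 70% of its speed; a pose out of reach is approached as far as the arm can. A call is refused whole if a number of a shift passes 0.0417 or a number of a turn 7.16, either way. A call with a gripper value outside its range is refused whole. The fingers move at their own pace and stop on an object; the grip force is fixed at half the most. Time passes only in rows, so rows that do not move let the fingers close, or fill a call up. It gives the time, the measured TCP pose, the force, the opening and the grip force at its end, in the units of the state.
- sensors.get_obs(): the state, without advancing time (a new reading comes with each control period).
- imaging.get_image(name): name is "side" or "top" or "wrist"; returns a dict with "color" (384x512x3 uint8, blue, green, red), "range_z" (384x512 float32, mm along the optical axis (not along the pixel's ray), 0 where there is no reading), "vertical_fov" (degrees; the focal length in pixels is half the picture's height over the tangent of half this angle, whatever the lens; pixels are square), "cx", "cy" (the principal point, pixels), "rvec" (rotation vector, rad) and "tvec" (3), from world to camera coordinates, as OpenCV has them; the wrist camera has in their place "tool_from_camera" (4x4, takes a point from camera to tool coordinates, whose origin is the TCP and whose axes are the flange's). Camera axes: x right, y down, z forward; pixel columns grow to the right and rows downward; lengths in mm; the calibration is good to about 2 mm. The wrist camera is an equidistant fisheye: a pixel r from the principal point sees the ray r / f radians off the axis. A picture is of the moment at which its call begins: read the wrist's pose just before it.
- close_job(): hands the job in; it is judged then, once.
The state is a dict: "t": time; "qpos": joint angles; "qvel": joint speeds; "joint_torque": joint torques, N m; "ee_pos": TCP position; "orientation": TCP orientation; "ft_force": force on the tool from outside, world axes, zero at the start; "moment": the same for the moment, N m; "width": finger opening in mm; "grasp_force": force on a finger pad.
Only numpy, scipy, OpenCV 4.12 (cv2) and the standard library are available. Lean on these libraries where they do the work, as an engineer would, in place of code of your own. Each camera call takes 0.05 s, during which the arm holds its last target. There are 200 camera calls.

### The job

Unlock the accessory case: first turn the orange clamp knob counter-clockwise until it is loose and slide it with its keeper fully back off the shackle, then turn the black dial until its white pointer clicks into the notch at the green mark. Then pull the yellow-gripped shackle straight up out of the lid and present it over the middle of the green mat, upright, with its yellow grip about 20 cm above the bench; finish while still holding it there, do not put it down. Leave the dial on its mark, the keeper back and all other things where they are.

Things in the scene. Friction and masses are not known exactly. Their poses are not given: they have to be found in the camera images.
- case: Fixed case, 210 (x) x 300 (y) mm, blue lid 73 mm above the bench, dark corners. Origin: centre of its underside; at yaw 0 its x points away from the robot, y to the left. On the lid, in its frame: dial axis at (-55, -50) mm, shackle (35, -50), orange clamp knob (35, 50) before it is slid. A T-shaped keyway in the lid lets the shackle's foot out straight up.
- clamp_grip (a point): Centre of the finger bar of the orange clamp knob, on its turning axis, 47 mm above the lid. Bar 36 long, 13 wide, 34 high (12 mm above to 22 mm below this point) on a disc of 36 mm diameter, 6 mm high. Site x runs along the bar and turns with it. The knob rides on the keeper's aluminium block, 44 x 50 x 20 mm high.
- clamp (a joint): Angle of the orange clamp knob, rad: 0 tight, 1.25 loose (end stop); grows counter-clockwise seen from above; the bar lies along the case's x at 0. Starts at 0 to 0.2. A pin under it blocks the keeper until it is turned past about 0.95. Takes about 0.05 N m.
- keeper (a joint): Travel of the keeper along the case's +y, m: at 0 its tongue (aluminium, yellow tip, 24 mm wide, underside 11 mm above the lid) lies over the shackle's steel ear; 0.06 fully back (end stop). It slides together with the clamp knob, which is also what to pull it by; friction about 1.5 N.
- dial_grip (a point): Centre of the finger bar of the black dial, on its turning axis, 32 mm above the lid. Bar 44 long, 13 wide, top 44 mm above the lid, on a disc of 62 mm diameter and 11 mm high. Site x runs along the bar and turns with it; the white pointer is at its -x end.
- dial (a joint): Dial angle, rad: 0 when the white pointer meets the long green mark on the lid, on the robot's side; grows clockwise from above, range -0.7 to 1.5. Starts at 0.6 to 1.2: turn counter-clockwise. Clicks (up to about 0.1 N m) into sprung notches at -0.6, -0.32, 0 (deepest), 0.32, 0.6, 0.88, 1.16, 1.44. A red cam, seen in the keyway, holds the shackle's lug down unless within 0.12 of 0.
- shackle_grip (a point): Centre of the yellow grip of the loose steel shackle, 60 mm above the lid when locked. Grip 14 (point x) x 58 (point y) x 16 mm high; two 9 mm legs, 48 mm apart, run down to a foot 78 mm below (12 x 62 mm, with a lug reaching 43 mm to -x); an ear 54 mm below reaches 54 mm to +y. z up; at the start its axes agree with the case's. About 0.16 kg; 20 mm of straight lift frees it.
- shackle: The same shackle; origin at the centre of its foot's underside, 78 mm below the grip's centre.
- mat: Green sign-out mat, 160 x 160 x 4 mm with a white disc in the middle, fixed on the bench; origin: centre of its underside.
- oil: Bystander, amber oil bottle: 34 mm diameter, 75 mm high; origin at the centre of its underside. To be left alone.
- dish: Bystander, glass dish: 90 mm diameter, 18 mm high; origin at the centre of its underside. To be left alone.
- jar: Bystander, small jar on the lid: 34 mm diameter, 34 mm high, white cap, standing loose on the case's lid; origin at the centre of its underside. To be left alone.
- heart: Bystander, heart model: red and blue, on a wooden foot of 90 mm diameter, about 170 mm high; origin at the centre of its underside. To be left alone.
- pot: Bystander, grey pot: 72 mm diameter, 95 mm high; origin at the centre of its underside. To be left alone.
- slidebox: Bystander, blue slide box: 80 x 160 x 40 mm; origin at the centre of its underside. To be left alone.
Not all that is in view belongs to the job. Leave any red or turquoise look-alike of the shackle alone.

How it is judged (in metres and radians):
On the way, in this order (a step that is already met when the one before it is completed fails the run):
1. the clamp knob is turned loose (value of joint clamp above 0.9 rad), for 0.1 s.
2. the keeper is slid back (value of joint keeper above 0.045 m), for 0.2 s.
3. the dial is in the notch at the green mark (value of joint dial between -0.12 and 0.12 rad), for 0.3 s.
4. the shackle is pulled out of the lid (z of shackle in the frame of case above 0.08 m), for 0.1 s.
At the end, for the whole second after the job is handed in: The shackle is held by the fingers alone, still and upright within 0.35 rad, its grip's centre within 60 mm of the mat's centre seen from above and 140 to 270 mm above the bench, touching neither case nor mat; the keeper is at least 45 mm back and the dial within 0.15 rad of the green mark (value of joint keeper above 0.045 m and value of joint dial between -0.15 and 0.15 rad and horizontal distance between shackle_grip and mat below 0.06 m and height (world z) of shackle_grip between 0.14 and 0.27 m and angle between shackle_grip's own z axis and vertical below 0.35 rad and linear speed of shackle below 0.05 m/s and contact force between shackle and the fingers above 2 N and contact force between shackle and case below 0.1 N and contact force between shackle and mat below 0.1 N); the arm keeps its last pose, push and grip.
It fails at once if a bystander is moved by more than 30 mm (distance of any of oil, dish, jar, heart, pot, slidebox from where it was at the start of the episode above 0.03 m).
It also fails if it takes over 58 s, if anything falls off the work surface, if the arm or the gripper's body presses on something with over 40 N, if the wrist force passes 120 N, or if a joint passes its speed limit or range.

## Working session

There is one attempt and no reset: what is moved stays moved. The work goes in short steps, Python scripts to look and compute and a tool call to move; the robot and the scene stay as the last step left them, time stands still between calls to the robot, and variables do not carry over. Pictures are saved under pics/ and viewed, at most 10 in all, crops included, and the job is handed in when it is done.

Besides the shell and the picture viewer there is one more tool, called after "Call:" by a JSON object that holds its "fn" and its "kwargs". servo_tool: Moves the arm, as the interface text tells. Its arguments: {"type":"object","properties":{"steps":{"type":"array"}},"required":["steps"]}

```bash
mkdir -p pics; cat > h.py <<'E'
import numpy as np, cv2
from workcell import sensors, imaging
def cam(n):
    d=imaging.get_image(n); np.savez(''+n+'.npz',**d); return d
def world(d,u,v,z=None):
    """world points of pixels (arrays) from range image"""
    f=d['color'].shape[0]/2/np.tan(np.radians(float(d['vertical_fov']))/2)
    u=np.asarray(u);v=np.asarray(v)
    R=cv2.Rodrigues(np.array(d['rvec'],float))[0];t=np.array(d['tvec'],float).ravel()
    r=np.stack([(u-d['cx'])/f,(v-d['cy'])/f,np.ones_like(u,float)],-1)
    if z is None: k=d['range_z'][v.astype(int),u.astype(int)]
    else:
        o=-R.T@t; k=(z-o[2])/((r@R)[...,2])
    return (r*k[...,None]-t)@R
E
python3 - <<'E'
from h import *
a=cam('top');b=cam('side')
cv2.imwrite('pics/top.png',cv2.resize(a['color'],(800,600)));cv2.imwrite('pics/side.png',cv2.resize(b['color'],(800,600)))
o=sensors.get_obs();print(o)
for d in(a,b):print(d['vertical_fov'],d['cx'],d['cy'],d['rvec'],d['tvec'])
E
```

```text
{'t': 0.1, 'qpos': array([-1.22895857e+00,  4.23721108e-01,  1.63059891e+00, -3.79643647e-07,
        1.08859500e+00, -1.89695332e-02]), 'qvel': array([-0.00136979, -0.00256443, -0.00230046, -0.00071187,  0.00034168,
        0.00014478]), 'joint_torque': array([-1.24418046e-03, -5.45614958e+01, -2.74322623e+01,  6.44773641e-02,
        1.87944114e-02, -1.91591221e-05]), 'ee_pos': array([ 220.52027497, -584.27796874,  222.0122365 ]), 'orientation': array([-3.08932484e+00, -5.63451637e-01,  3.34252515e-04]), 'ft_force': array([-0.37932607,  0.16339213, -1.28441467]), 'moment': array([0.00043622, 0.01440376, 0.01797292]), 'grasp_force': 0.0, 'width': 87.66094107766601}
46.329236554568766 261.9022884758885 191.47975191310812 [ 2.18310301 -2.19506924  0.07786481] [ -29.68375043  554.42934919 1260.47170082]
50.74032194475585 262.6691264534676 191.51296855008272 [ 0.64253975 -2.50022667  1.37320441] [473.00862845 260.40573986 880.63557404]
```

View pics/top.png

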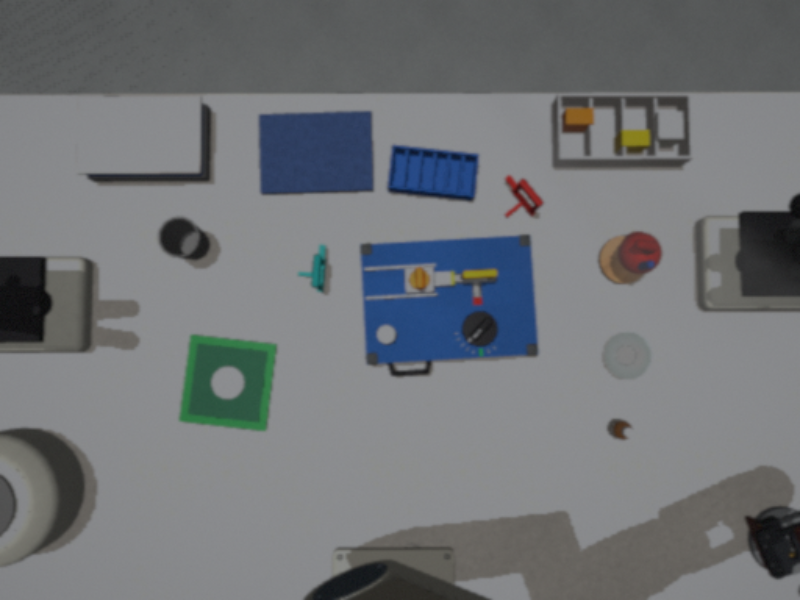

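View pics/side.png

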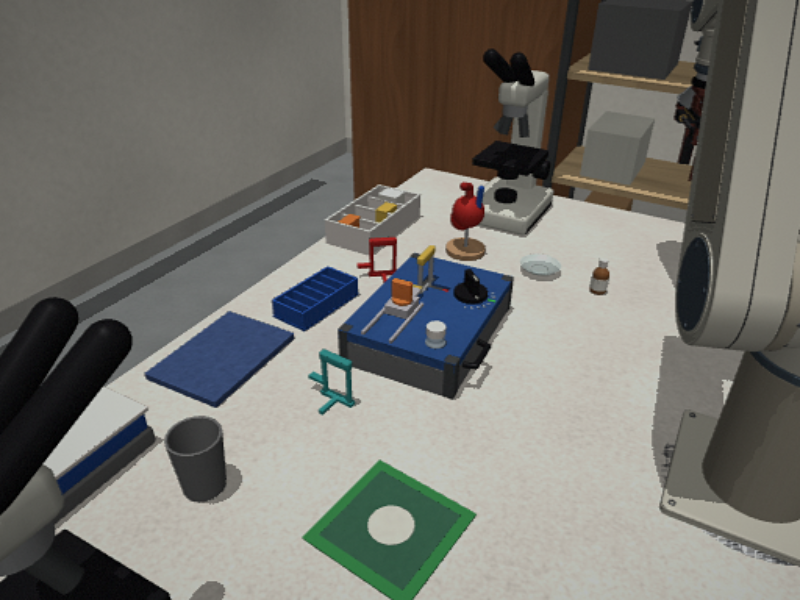

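Top view (800x600): case lid corners about (365,248), (527,240), (535,350), (371,360). On it are the orange knob (419,278), yellow grip (480,275), dial (479,328) and jar (386,334). The mat is at (228,383).
Shackle candidates are yellow (480,275), red (523,195) and turquoise (318,268). The yellow one fits, as it sits in the lid with the keeper tongue at it. The orange and yellow blocks at (578,117) and (635,138) lie in a tray and are not the parts. I'll confirm in a crop and measure.

```bash
python3 - <<'E'
from h import *
d=dict(np.load('top.npz'))
c=d['color'];cv2.imwrite('pics/crop.png',cv2.resize(c[145:240,225:350],None,fx=6,fy=6,interpolation=cv2.INTER_CUBIC))
V,U=np.mgrid[0:384,0:512];P=world(d,U,V);hsv=cv2.cvtColor(c,cv2.COLOR_BGR2HSV)
H,S,B=[hsv[...,i].astype(int) for i in range(3)]
roi=(U>225)&(U<350)&(V>140)&(V<245)
lid=roi&(P[...,2]>60)&(P[...,2]<85)
n,l,st,_=cv2.connectedComponentsWithStats(lid.astype(np.uint8))
k=1+np.argmax(st[1:,4]);m=l==k
print('lid z',np.median(P[m][:,2]))
r=cv2.minAreaRect(P[m][:,:2].astype(np.float32));print(r, cv2.boxPoints(r))
def rep(n,m,zs=None):
    p=P[m]; print(n,m.sum(),'med',np.median(p,0).round(1),'zmax',np.percentile(p[:,2],95).round(1),'px',U[m].mean().round(1),V[m].mean().round(1))
    q=p[p[:,2]>np.percentile(p[:,2],90)-8]
    r=cv2.minAreaRect(q[:,:2].astype(np.float32)); print('   top',q.mean(0).round(1),r)
rep('orange',roi&(H>8)&(H<20)&(S>150)&(B>100)&(P[...,2]>95))
rep('yellow',roi&(H>=22)&(H<34)&(S>140)&(B>70)&(U>290)&(P[...,2]>115))
rep('dialbar',roi&(B<70)&(U>280)&(U<330)&(V<228)&(P[...,2]>104))
rep('dial',roi&(U>280)&(U<330)&(V>195)&(V<228)&(P[...,2]>79)&(P[...,2]<130))
rep('jar',roi&(U<265)&(V>200)&(P[...,2]>98))
g=(U>105)&(U<185)&(V>205)&(V<285)&(H>40)&(H<85)&(S>80)
rep('mat',g)
E
```

```text
lid z 72.91681094136277
((551.3634643554688, -99.90780639648438), (212.2830352783203, 300.73004150390625), 2.9660394191741943) [[ 437.58362   44.76359]
 [ 453.14465 -255.56358]
 [ 665.1433  -244.57921]
 [ 649.5823    55.74797]]
orange 67 med [582.  -51.1 129.6] zmax 134.2 px 269.0 178.0
   top [582.5 -48.3 131.1] ((583.24365234375, -48.37288284301758), (10.565313339233398, 29.108381271362305), 89.76937103271484)
yellow 97 med [ 588.1 -148.8  140.1] zmax 143.5 px 306.7 175.1
   top [ 588.  -147.8  140.3] ((588.2045288085938, -147.794189453125), (10.645035743713379, 54.36299514770508), 0.2779046595096588)
dialbar 70 med [ 501.  -153.2  116.2] zmax 119.3 px 307.8 209.1
   top [ 500.7 -152.9  116. ] ((498.41357421875, -151.96017456054688), (12.969330787658691, 42.45100402832031), 45.028507232666016)
dial 411 med [ 499.  -151.1   84.8] zmax 118.0 px 306.3 210.0
   top [ 498.9 -151.3  116.4] ((498.41357421875, -151.96017456054688), (12.969330787658691, 42.45100402832031), 45.028507232666016)
jar 121 med [488.9   7.5 106.9] zmax 111.7 px 246.2 214.2
   top [489.    7.2 166.5] ((487.9376220703125, -3.0640029907226562), (54.77179718017578, 30.35088539123535), 80.2869873046875)
mat 2653 med [404.2 299.2   4.2] zmax 8.6 px 145.6 244.6
   top [405.  298.9   9.9] ((397.55780029296875, 179.98751831054688), (406.1278076171875, 165.2602996826172), 86.69932556152344)
```

View pics/crop.png

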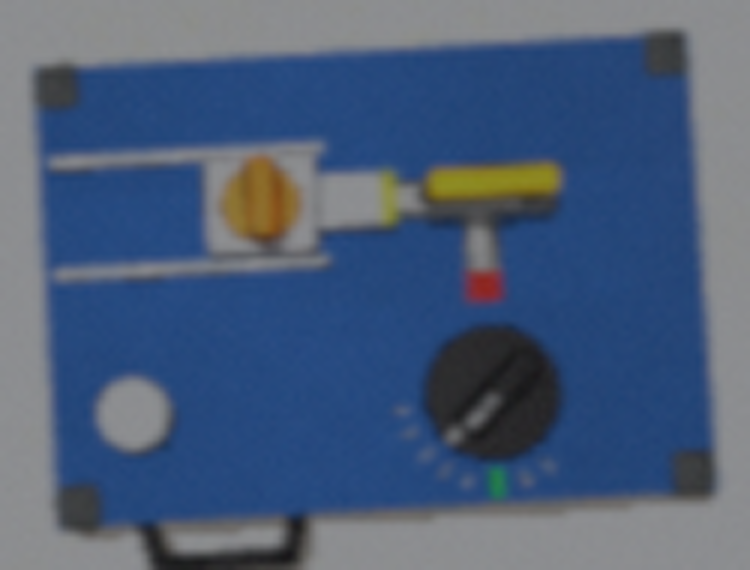

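The crop confirms the yellow grip (490,180) in the lid with the keeper tongue beside it, the orange bar (260,200) near angle 0, and the dial pointer at lower left (455,435), near the 0.88 notch. Positions agree with the case frame: centre (551,-100), yaw 3°. That puts the knob at (584,-48), the dial at (499,-152.5), the shackle at (588.5,-148) and the mat at (404,299). I'll move to the knob.

Call:
{"fn": "servo_tool", "kwargs": {"steps": [[[0.0227,0.0335,0],[0,0,-1],0.2],[[0.0227,0.0335,0],[0,0,-1],0.2],[[0.0227,0.0335,0],[0,0,-1],0.2],[[0.0227,0.0335,0],[0,0,-1],0.2],[[0.0227,0.0335,0],[0,0,-1],0.2],[[0.0227,0.0335,0],[0,0,-1],0.2],[[0.0227,0.0335,0],[0,0,-1],0.2],[[0.0227,0.0335,0],[0,0,-1],0.2]]}}

```text
t: 0.77
ee_pos: [402.8, -314.9, 222.5]
orientation: [-3.122, -0.345, 0.0]
ft_force: [0.3, -0.4, -0.2]
width: 52.5
grasp_force: 0.0
```

Call:
{"fn": "servo_tool", "kwargs": {"steps": [[[0.0227,0.0335,0],[0,0,-1],0.2],[[0.0227,0.0335,0],[0,0,-1],0.2],[[0.0227,0.0335,0],[0,0,-1],0.2],[[0.0227,0.0335,0],[0,0,-1],0.2],[[0.0227,0.0335,0],[0,0,-1],0.2],[[0.0227,0.0335,0],[0,0,-1],0.2],[[0.0227,0.0335,0],[0,0,-1],0.2],[[0.0227,0.0335,0],[0,0,-1],0.2]]}}

```text
t: 1.43
ee_pos: [584.4, -46.7, 222.4]
orientation: [-3.139, -0.127, 0.001]
ft_force: [0.4, -1.3, -0.2]
width: 52.9
grasp_force: 0.0
```

Call:
{"fn": "servo_tool", "kwargs": {"steps": [[[-0.0006,-0.0015,-0.02],[0,0,0],0.2],[[0,0,-0.02],[0,0,0],0.2],[[0,0,-0.02],[0,0,0],0.2],[[0,0,-0.02],[0,0,0],0.2],[[0,0,-0.02],[0,0,0],0.2],[[0,0,-0.01],[0,0,0],0.2],[[0,0,-0.008],[0,0,0],0.2],[[0,0,0],[0,0,0],0.2]]}}

```text
t: 2.1
ee_pos: [582.3, -50.2, 103.2]
orientation: [-3.139, -0.128, 0.004]
ft_force: [0.2, -0.1, -0.9]
width: 52.7
grasp_force: 0.0
```

Call:
{"fn": "servo_tool", "kwargs": {"steps": [[[0,0,0],[0,0,0],-1],[[0,0,0],[0,0,0],-1],[[0,0,0],[0,0,0],-1],[[0,0,0],[0,0,0],-1],[[0,0,0],[0,0,0],-1],[[0,0,0],[0,0,0],-1],[[0,0,0],[0,0,0],-1],[[0,0,0],[0,0,0],-1]]}}

```text
t: 2.77
ee_pos: [583.3, -48.2, 105.2]
orientation: [-3.136, -0.127, -0.0]
ft_force: [-2.1, 10.1, 4.3]
width: 12.6
grasp_force: 30.0
```

Call:
{"fn": "servo_tool", "kwargs": {"steps": [[[0,0,0],[0,0,6],-1],[[0,0,0],[0,0,6],-1],[[0,0,0],[0,0,6],-1],[[0,0,0],[0,0,6],-1],[[0,0,0],[0,0,6],-1],[[0,0,0],[0,0,6],-1],[[0,0,0],[0,0,6],-1],[[0,0,0],[0,0,6],-1]]}}

```text
t: 3.43
ee_pos: [584.2, -49.7, 105.3]
orientation: [2.812, 1.401, 0.003]
ft_force: [1.5, 1.9, 0.6]
width: 12.7
grasp_force: 30.0
```

Call:
{"fn": "servo_tool", "kwargs": {"steps": [[[0,0,0],[0,0,4],-1],[[0,0,0],[0,0,4],-1],[[0,0,0],[0,0,4],-1],[[0,0,0],[0,0,4],-1],[[0,0,0],[0,0,4],-1],[[0,0,0],[0,0,0],-1],[[0,0,0],[0,0,0],-1],[[0,0,0],[0,0,0],-1]]}}

```text
t: 4.1
ee_pos: [584.9, -50.1, 105.3]
orientation: [2.531, 1.857, 0.004]
ft_force: [5.8, 1.5, -1.1]
width: 12.8
grasp_force: 30.0
```

```bash
python3 - <<'E'
from h import *
print({k:np.round(v,2) for k,v in sensors.get_obs().items()})
E
```

```text
{'t': np.float64(4.1), 'qpos': array([-0.11,  0.52,  1.79,  0.  ,  0.82,  0.2 ]), 'qvel': array([0., 0., 0., 0., 0., 0.]), 'joint_torque': array([-1.370e+00, -5.382e+01, -1.817e+01, -4.600e-01,  1.490e+00,
        2.000e-02]), 'ee_pos': array([584.88, -50.09, 105.28]), 'orientation': array([2.53, 1.86, 0.  ]), 'ft_force': array([ 5.75,  1.46, -1.13]), 'moment': array([ 0.29, -0.98,  0.03]), 'grasp_force': np.float64(29.99), 'width': np.float64(12.79)}
```

Call:
{"fn": "servo_tool", "kwargs": {"steps": [[[-0.0004,0.008,0],[0,0,0],-1],[[-0.0004,0.008,0],[0,0,0],-1],[[-0.0004,0.008,0],[0,0,0],-1],[[-0.0004,0.008,0],[0,0,0],-1],[[-0.0004,0.008,0],[0,0,0],-1],[[-0.0004,0.008,0],[0,0,0],-1],[[-0.0004,0.007,0],[0,0,0],-1],[[-0.0004,0.006,0],[0,0,0],-1]]}}

```text
t: 4.77
ee_pos: [581.7, 10.6, 105.3]
orientation: [2.53, 1.858, 0.004]
ft_force: [7.6, -24.4, 1.2]
width: 12.6
grasp_force: 30.0
```

Call:
{"fn": "servo_tool", "kwargs": {"steps": [[[0,0,0],[0,0,0],-1],[[0,0,0],[0,0,0],-1],[[0,0,0],[0,0,0],-1],[[0,0,0],[0,0,0],-1],[[0,0,0],[0,0,0],-0.1],[[0,0,0],[0,0,0],-0.1],[[0,0,0],[0,0,0],-0.1],[[0,0,0],[0,0,0],-0.1]]}}

```text
t: 5.43
ee_pos: [579.5, 10.8, 104.5]
orientation: [-2.531, -1.86, 0.001]
ft_force: [0.4, -0.2, 0.0]
width: 36.0
grasp_force: 0.0
```

Call:
{"fn": "servo_tool", "kwargs": {"steps": [[[0,0,0.035],[0,0,0],-0.1],[[0,0,0.035],[0,0,0],-0.1],[[-0.0134,-0.0273,0],[0,0,6],0.2],[[-0.0134,-0.0273,0],[0,0,6],0.2],[[-0.0134,-0.0273,0],[0,0,6],0.2],[[-0.0134,-0.0273,0],[0,0,6],0.2],[[-0.0134,-0.0273,0],[0,0,6],0.2],[[-0.0134,-0.0273,0],[0,0,6],0.2]]}}

```text
t: 6.1
ee_pos: [498.5, -153.9, 174.7]
orientation: [-1.825, -2.557, 0.0]
ft_force: [0.8, -0.3, 0.0]
width: 52.8
grasp_force: 0.0
```

Call:
{"fn": "servo_tool", "kwargs": {"steps": [[[0,0,0],[0,0,6],0.2],[[0,0,0],[0,0,6],0.2],[[0,0,0],[0,0,6],0.2],[[0,0,0],[0,0,6],0.2],[[0,0,-0.015],[0,0,0],0.2],[[0,0,-0.015],[0,0,0],0.2],[[0,0,0],[0,0,0],0.2],[[0,0,0],[0,0,0],0.2]]}}

```text
t: 6.77
ee_pos: [498.9, -152.7, 144.2]
orientation: [-1.26, -2.875, 0.0]
ft_force: [0.6, -1.2, 0.0]
width: 52.6
grasp_force: 0.0
```

```bash
python3 - <<'E'
from h import *
o=sensors.get_obs();print(o['ee_pos'],o['orientation'],2*np.degrees(np.arctan2(o['orientation'][1],o['orientation'][0])))
w=cam('wrist');cv2.imwrite('pics/w1.png',cv2.resize(w['color'],(768,576)))
E
```

```text
[ 498.87136454 -152.71967126  144.17812845] [-1.26040518e+00 -2.87514042e+00  3.10460561e-04] -227.34340560384476
```

View pics/w1.png

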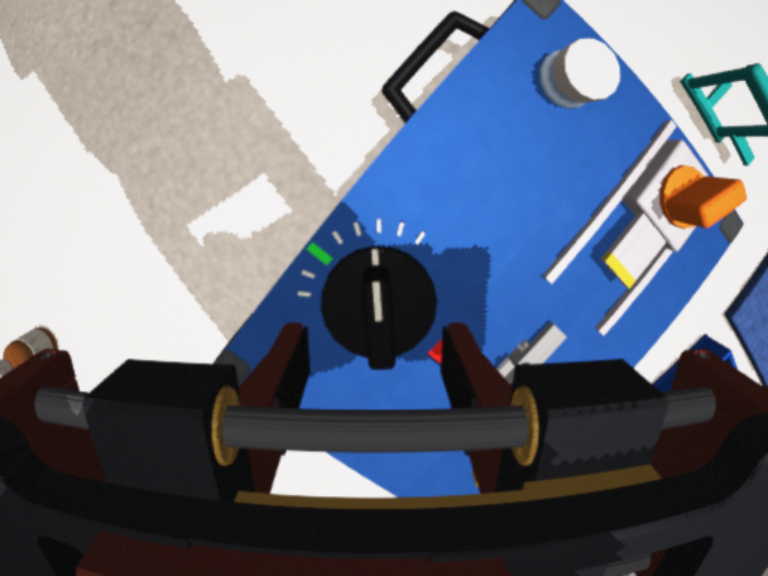

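The wrist view shows the dial bar (377,310) aligned between the fingers, with its pointer on the third mark from green (320,252), so about 0.88. The keeper (650,230) is back. Next I descend and grip.

Call:
{"fn": "servo_tool", "kwargs": {"steps": [[[0,0,-0.018],[0,0,0],0.2],[[0,0,-0.018],[0,0,0],0.2],[[0,0,-0.012],[0,0,0],0.2],[[0,0,-0.006],[0,0,0],0.2],[[0,0,0],[0,0,0],0.2],[[0,0,0],[0,0,0],-1],[[0,0,0],[0,0,0],-1],[[0,0,0],[0,0,0],-1]]}}

```text
t: 7.48
ee_pos: [500.4, -153.3, 91.7]
orientation: [1.26, 2.876, 0.0]
ft_force: [-0.5, -0.3, -0.2]
width: 36.0
grasp_force: 0.0
```

Call:
{"fn": "servo_tool", "kwargs": {"steps": [[[0,0,0],[0,0,0],-1],[[0,0,0],[0,0,0],-1],[[0,0,0],[0,0,0],-1],[[0,0,0],[0,0,0],-1],[[0,0,0],[0,0,0],-1],[[0,0,0],[0,0,0],-1],[[0,0,0],[0,0,0],-1],[[0,0,0],[0,0,0],-1]]}}

```text
t: 8.15
ee_pos: [501.2, -152.6, 91.1]
orientation: [1.261, 2.875, 0.002]
ft_force: [4.8, 4.4, -1.5]
width: 13.1
grasp_force: 30.0
```

Call:
{"fn": "servo_tool", "kwargs": {"steps": [[[0,0,0],[0,0,6],-1],[[0,0,0],[0,0,6],-1],[[0,0,0],[0,0,6],-1],[[0,0,0],[0,0,6],-1],[[0,0,0],[0,0,6],-1],[[0,0,0],[0,0,6],-1],[[0,0,0],[0,0,6],-1],[[0,0,0],[0,0,6],-1]]}}

```text
t: 8.82
ee_pos: [501.2, -152.4, 91.1]
orientation: [-0.025, 3.138, 0.001]
ft_force: [4.9, 5.9, -0.1]
width: 12.8
grasp_force: 30.0
```

Call:
{"fn": "servo_tool", "kwargs": {"steps": [[[0,0,0],[0,0,2],-1],[[0,0,0],[0,0,0],-1],[[0,0,0],[0,0,0],-1],[[0,0,0],[0,0,0],-1],[[0,0,0],[0,0,0],-1],[[0,0,0],[0,0,0],-1],[[0,0,0],[0,0,0],-1],[[0,0,0],[0,0,0],-1]]}}

```text
t: 9.48
ee_pos: [501.2, -152.4, 91.1]
orientation: [-0.073, 3.138, 0.001]
ft_force: [4.3, 5.9, -0.6]
width: 12.5
grasp_force: 30.0
```

```bash
python3 - <<'E'
from h import *
o=sensors.get_obs();print(o['ee_pos'],o['moment'],o['width'],2*np.degrees(np.arctan2(o['orientation'][1],o['orientation'][0])))
w=cam('wrist');cv2.imwrite('pics/w2.png',cv2.resize(w['color'],(768,576)))
E
```

```text
[ 501.21191367 -152.4368759    91.08037848] [ 1.00063121 -0.98240683  0.10476877] 12.468467966103287 182.65639302186727
```

View pics/w2.png

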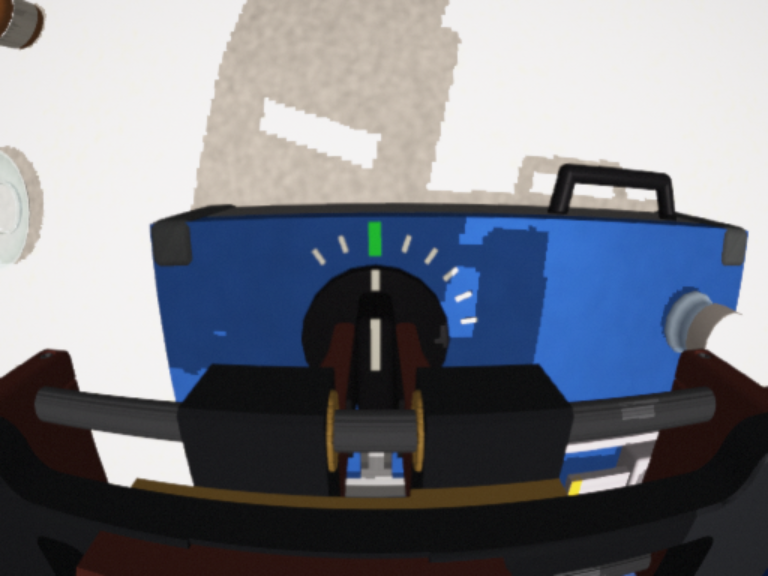

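The pointer (375,280) lines up with the green mark (375,238). I'll release and go to the shackle.

Call:
{"fn": "servo_tool", "kwargs": {"steps": [[[0,0,0],[0,0,0],-0.1],[[0,0,0],[0,0,0],-0.1],[[0,0,0],[0,0,0],-0.1],[[0,0,0],[0,0,0],-0.1],[[0,0,0.028],[0,0,0],-0.1],[[0,0,0.028],[0,0,0],0],[[0,0,0.028],[0,0,-6],0.2],[[0,0,0],[0,0,-7],0.2]]}}

```text
t: 10.2
ee_pos: [502.4, -154.1, 179.5]
orientation: [0.29, 3.121, -0.003]
ft_force: [0.5, -0.2, -0.1]
width: 52.0
grasp_force: 0.0
```

Call:
{"fn": "servo_tool", "kwargs": {"steps": [[[0.011,0.0006,0],[0,0,-7],0.2],[[0.011,0.0006,0],[0,0,-7],0.2],[[0.011,0.0006,0],[0,0,-7],0.2],[[0.011,0.0006,0],[0,0,-7],0.2],[[0.011,0.0006,0],[0,0,-7],0.2],[[0.011,0.0006,0],[0,0,-7],0.2],[[0.011,0.0006,0],[0,0,-7],0.2],[[0.011,0.0006,0],[0,0,-7],0.2]]}}

```text
t: 10.87
ee_pos: [587.9, -148.3, 174.5]
orientation: [-1.726, -2.624, 0.0]
ft_force: [0.4, 0.1, 0.5]
width: 52.7
grasp_force: 0.0
```

Call:
{"fn": "servo_tool", "kwargs": {"steps": [[[0,0,0],[0,0,-7],0.2],[[0,0,0],[0,0,-7],0.2],[[0,0,0],[0,0,-7],0.2],[[0,0,0],[0,0,0],0.2],[[0,0,0],[0,0,0],0.2],[[0,0,0],[0,0,0],0.2],[[0,0,0],[0,0,0],0.2],[[0,0,0],[0,0,0],0.2]]}}

```text
t: 11.53
ee_pos: [587.6, -148.3, 174.7]
orientation: [-2.167, -2.274, -0.0]
ft_force: [-0.4, -0.0, -0.1]
width: 52.8
grasp_force: 0.0
```

```bash
python3 - <<'E'
from h import *
o=sensors.get_obs();print(o['ee_pos'],o['width'],2*np.degrees(np.arctan2(o['orientation'][1],o['orientation'][0])))
w=cam('wrist');cv2.imwrite('pics/w3.png',cv2.resize(w['color'],(768,576)))
E
```

```text
[ 587.59337967 -148.27563098  174.71471653] 52.751847344644894 -267.2417288900352
```

View pics/w3.png

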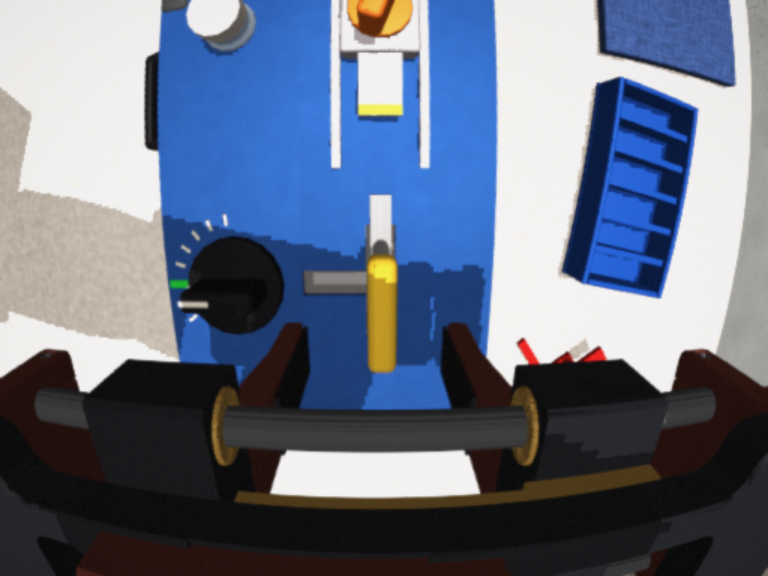

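The yellow grip (382,315) is centred between the fingers. The tongue (380,110) is clear of the ear, the dial is on green and the lug is free of the red cam. I'll descend and grip.

Call:
{"fn": "servo_tool", "kwargs": {"steps": [[[0,0,-0.02],[0,0,0],0.2],[[0,0,-0.02],[0,0,0],0.2],[[0,0,-0.012],[0,0,0],0.2],[[0,0,-0.008],[0,0,0],0.2],[[0,0,0],[0,0,0],0.2],[[0,0,0],[0,0,0],-1],[[0,0,0],[0,0,0],-1],[[0,0,0],[0,0,0],-1]]}}

```text
t: 12.25
ee_pos: [588.3, -148.4, 115.7]
orientation: [2.168, 2.272, 0.001]
ft_force: [0.2, -0.7, -0.1]
width: 36.3
grasp_force: 0.0
```

Call:
{"fn": "servo_tool", "kwargs": {"steps": [[[0,0,0],[0,0,0],-1],[[0,0,0],[0,0,0],-1],[[0,0,0],[0,0,0],-1],[[0,0,0],[0,0,0],-1],[[0,0,0],[0,0,0],-1],[[0,0,0],[0,0,0],-1],[[0,0,0],[0,0,0],-1],[[0,0,0],[0,0,0],-1]]}}

```text
t: 12.92
ee_pos: [587.8, -148.3, 114.7]
orientation: [2.169, 2.272, 0.0]
ft_force: [0.4, -0.3, -0.5]
width: 13.7
grasp_force: 30.0
```

Call:
{"fn": "servo_tool", "kwargs": {"steps": [[[0,0,0.003],[0,0,0],-1],[[0,0,0.003],[0,0,0],-1],[[0,0,0.003],[0,0,0],-1],[[0,0,0.003],[0,0,0],-1],[[0,0,0.003],[0,0,0],-1],[[0,0,0.003],[0,0,0],-1],[[0,0,0.003],[0,0,0],-1],[[0,0,0.003],[0,0,0],-1]]}}

```text
t: 13.58
ee_pos: [587.7, -148.2, 139.0]
orientation: [2.169, 2.273, 0.0]
ft_force: [0.1, 0.3, -1.6]
width: 13.7
grasp_force: 30.0
```

Call:
{"fn": "servo_tool", "kwargs": {"steps": [[[0,0,0.014],[0,0,0],-1],[[0,0,0.014],[0,0,0],-1],[[0,0,0.014],[0,0,0],-1],[[0,0,0.014],[0,0,0],-1],[[0,0,0.014],[0,0,0],-1],[[0,0,0.014],[0,0,0],-1],[[0,0,0.014],[0,0,0],-1],[[0,0,0.014],[0,0,0],-1]]}}

```text
t: 14.25
ee_pos: [587.5, -148.2, 251.5]
orientation: [-2.169, -2.273, 0.0]
ft_force: [0.5, 1.0, -1.9]
width: 13.5
grasp_force: 30.0
```

Call:
{"fn": "servo_tool", "kwargs": {"steps": [[[-0.004,0.01,0],[0,0,0],-1],[[-0.0077,0.0187,0],[0,0,0],-1],[[-0.0077,0.0187,0],[0,0,0],-1],[[-0.0077,0.0187,0],[0,0,0],-1],[[-0.0077,0.0187,0],[0,0,0],-1],[[-0.0077,0.0187,0],[0,0,0],-1],[[-0.0077,0.0187,0],[0,0,0],-1],[[-0.0077,0.0187,0],[0,0,0],-1]]}}

```text
t: 14.92
ee_pos: [528.3, -5.9, 249.9]
orientation: [-2.168, -2.272, 0.001]
ft_force: [0.1, 0.2, -2.8]
width: 14.0
grasp_force: 30.0
```

Call:
{"fn": "servo_tool", "kwargs": {"steps": [[[-0.0077,0.0187,0],[0,0,0],-1],[[-0.0077,0.0187,0],[0,0,0],-1],[[-0.0077,0.0187,0],[0,0,0],-1],[[-0.0077,0.0187,0],[0,0,0],-1],[[-0.0077,0.0187,0],[0,0,0],-1],[[-0.0077,0.0187,0],[0,0,0],-1],[[-0.0077,0.0187,0],[0,0,0],-1],[[-0.0077,0.0187,0],[0,0,0],-1]]}}

```text
t: 15.58
ee_pos: [466.6, 143.4, 250.0]
orientation: [-2.169, -2.272, 0.001]
ft_force: [0.1, -0.4, -0.7]
width: 13.8
grasp_force: 30.0
```

Call:
{"fn": "servo_tool", "kwargs": {"steps": [[[-0.0077,0.0187,0],[0,0,0],-1],[[-0.0077,0.0187,0],[0,0,0],-1],[[-0.0077,0.0187,0],[0,0,0],-1],[[-0.0077,0.0187,0],[0,0,0],-1],[[-0.0077,0.0187,0],[0,0,0],-1],[[-0.0077,0.0187,0],[0,0,0],-1],[[-0.0077,0.0187,0],[0,0,0],-1],[[-0.0077,0.0187,0],[0,0,0],-1]]}}

```text
t: 16.25
ee_pos: [404.9, 292.7, 250.0]
orientation: [-2.169, -2.273, 0.002]
ft_force: [0.9, 0.3, -2.5]
width: 13.8
grasp_force: 30.0
```

Call:
{"fn": "servo_tool", "kwargs": {"steps": [[[0,0.01,-0.01],[0,0,0],-1],[[0,0,-0.01],[0,0,0],-1],[[0,0,-0.01],[0,0,0],-1],[[0,0,-0.01],[0,0,0],-1],[[0,0,-0.01],[0,0,0],-1],[[0,0,-0.01],[0,0,0],-1],[[0,0,-0.008],[0,0,0],-1],[[0,0,0],[0,0,0],-1]]}}

```text
t: 16.92
ee_pos: [405.8, 300.8, 180.7]
orientation: [-2.17, -2.271, 0.005]
ft_force: [-1.1, 0.4, -1.1]
width: 14.2
grasp_force: 30.0
```

Call:
{"fn": "servo_tool", "kwargs": {"steps": [[[0,0,0],[0,0,0],-1],[[0,0,0],[0,0,0],-1],[[0,0,0],[0,0,0],-1],[[0,0,0],[0,0,0],-1],[[0,0,0],[0,0,0],-1],[[0,0,0],[0,0,0],-1],[[0,0,0],[0,0,0],-1],[[0,0,0],[0,0,0],-1]]}}

```text
t: 17.58
ee_pos: [406.6, 301.9, 182.8]
orientation: [2.169, 2.273, 0.0]
ft_force: [-0.6, -0.0, -1.5]
width: 14.1
grasp_force: 30.0
```

```bash
python3 - <<'E'
from h import *
b=cam('side');a=cam('top');cv2.imwrite('pics/e.png',cv2.resize(b['color'],(800,600)))
cv2.imwrite('pics/e2.png',cv2.resize(a['color'],(800,600)))
E
```

```text
(no output)
```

View pics/e.png

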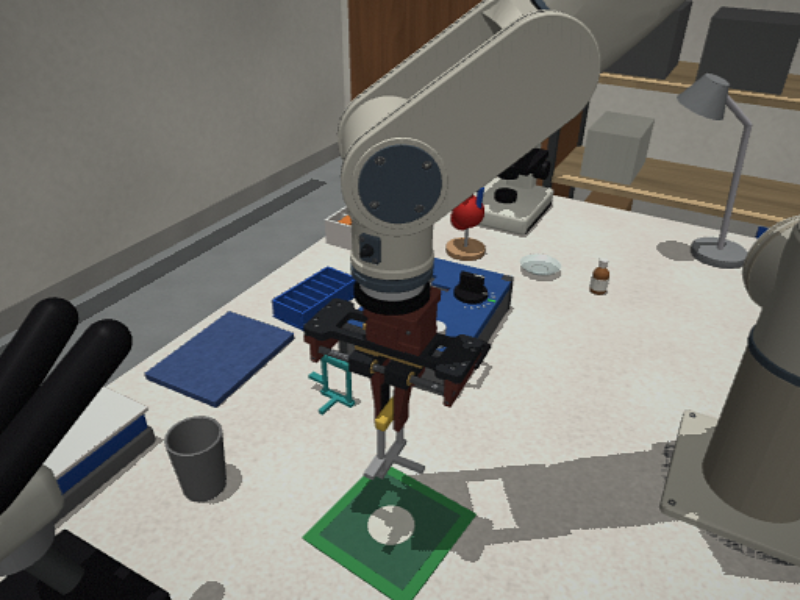

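View pics/e2.png

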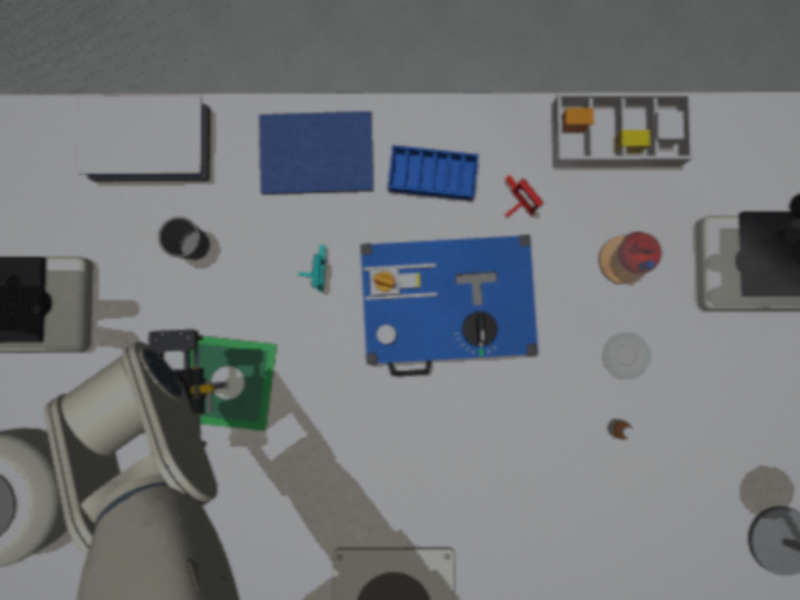

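The shackle hangs upright over the mat with its grip at about z 200 mm. In the top view the dial pointer is on green (480,330), the keeper is back (385,281) and the bystanders have not moved. I'm handing in.

```bash
python3 -c "
from workcell import close_job
print(close_job())"
```

```text
the job is handed in; nothing more can be done
None
```

The job is handed in at about 18 s of the 58 s: the knob was loosened, the keeper slid back and the dial set on green, and the shackle is held upright over the mat with its grip about 20 cm above the bench (no verdict was returned).

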